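# Mount a painted tile on the sloping easel and clamp it gently

### The job

Lay the long painted tile, painted side up, on the easel's sloping bed, then slide the sprung clamp down until the tile sits fully home on the foot ledge, straight and centred, with the jaw left pressing lightly on its upper end. It is thin porcelain: lay it down without dropping it, do not squeeze it hard, and never let the clamp press with more than 20 N. Let go of everything and leave the other things on the table where they are.

Things in the scene. Friction and masses are not known exactly. Their poses are not given: they have to be found in the camera images.
- tile: The tile to mount: long narrow white porcelain, 120 (x) x 50 (y) x 14 thick (z), a branch painted on top, about 190 g. Origin: centre of its underside. Starts painted side up on the narrower block; fingers can straddle it across the 50. It chips if a finger squeezes it with over 100 N or it meets the bed with over 80 N, or from a free fall of 2 cm. Either end may be up.
- block: Fixed dark wooden drying block 90 (x) x 34 (y) x 30 high, under the tile. Origin at the centre of its underside. Its long side lies within about 0.5 rad of the robot's straight-ahead direction.
- easel: Wooden table easel, fixed, about 260 x 140 and 200 high (the clamp post up to 225), that carries the bed and clamp. Origin at the middle of its feet on the table, below the place of the tile's centre. A backing board 140 wide lies 26 below the bed's surface, so there is room for fingertips on either side of the bed.
- bed: The easel's bed: fixed wooden strip 36 wide, sloping 30 deg, rising away from the robot. Origin on its surface, mid-width, at the foot ledge's inner face. x up the slope, y across, z out of the surface. The ledge spans x -12 to 0, 56 wide, 10 above the surface; the strip runs to x = 290. A tile fully home has its origin at x 60, y 0, z 0 and its x along the bed's.
- jaw: Cork-faced clamp jaw, 44 wide, 8 thick, 2 to 15 above the bed's surface, that bears on the tile's upper end. Origin below the centre of its pressing face, in the bed's surface; axes as the bed's. Sprung against the carriage: 1.2 N per mm, 12 of travel, then solid. Pressing the tile with over 20 N chips it.
- carriage (a joint): How far the clamp carriage has slid down the slope from its top end, 0 to 0.10 m. It carries the jaw and stays where it is left: its friction is about 5 N. At 0 the unloaded jaw's face is at bed x = 200, so it meets a tile that is fully home at 0.08 m.
- grip (a point): Grasping point in the carriage's wooden grip post. The post is 20 wide (bed y) x 22 (bed x), stands along the bed's z and ends 66 above the bed's surface; this point is 45 above the surface and 38 up-slope of the unloaded jaw's face. The steel carriage under it reaches 16 above the surface.
- square_tile: thin square white tile 90 x 90 x 9, lying flat; a bystander. Origin at the centre of its underside.
- seal: stone seal, a standing square prism 30 x 30 x 60; a bystander. Origin at the centre of its underside.
- inkstick: black ink stick 90 x 24 x 12, lying flat along its x; a bystander. Origin at the centre of its underside.
- paste_jar: white round jar, 68 across, 50 high; a bystander. Origin at the centre of its underside.
Not all that is in view belongs to the job. What is shaped like the tile but orange or yellow is not meant.

How it is judged:
At the end, for the whole second after the job is handed in: The tile lies flat on the bed (within 0.07 rad and 4 mm), its lower end at the ledge (4 to 5 mm), within 13 mm of centre and 0.1 rad of straight, at rest, with the jaw pressing on it with more than 1 N (x of tile in the frame of bed between 0.055 and 0.064 m and y of tile in the frame of bed between -0.013 and 0.013 m and z of tile in the frame of bed between -0.004 and 0.004 m and angle between the x axis of tile and the x axis of bed, either way round below 0.1 rad and angle between the z axis of tile and the z axis of bed, either way round below 0.07 rad and contact force between jaw and tile above 1 N and linear speed of tile below 0.02 m/s); the robot touches nothing.
It fails at once if the clamp pressed the tile with more than 20 N (contact force between jaw and tile above 20 N).
It fails at once if the fingers squeezed the tile with more than 100 N each (contact force between the fingers and tile above 200 N).
It fails at once if the tile hit or was pushed against the bed with more than 80 N (contact force between tile and bed above 80 N).
It fails at once if the tile was dropped (it fell free of the fingers at over 0.6 m/s, a fall of about 2 cm) (linear speed of tile above 0.6 m/s and contact force between the fingers and tile below 0.05 N).
It fails at once if a bystander was moved more than 30 mm (distance of any of square_tile, seal, inkstick, paste_jar from where it was at the start of the episode above 0.03 m).
It also fails if it takes over 64 s, if anything falls off the work surface, if the arm or the gripper's body presses on something with over 40 N, if the wrist force passes 120 N, or if a joint passes its speed limit or range.

### The arm

A 6-joint arm with a two-finger parallel gripper is mounted at the origin on the work surface. World frame = base frame: x ahead of the robot, y to its left, z up, the work surface at z = 0. Lengths are in m, angles in rad, forces in N, time in s.
With the tool pointing down it reaches from about 0.35 to 0.775 m from the base axis. Payload 7.3 kg.
Tool frame: the origin (TCP) lies between the finger pads; the fingertips stand 8 mm ahead of it and the grasp point (between the pads) lies 11 mm behind it (robot.nose_length is the distance from the TCP to the fingertips, in m); z points along the fingers, y is the line along which they close (so a half turn about z gives the same grasp; the last joint's range is limited). The gripper opens to 92 mm and grips with 3 to 60 N. Pads are 19 mm wide; open, the fingers measure 130 mm over their backs; the gripper's body (75 mm by 190 mm) begins 47 mm behind the grasp point.
Start: joints at [-1.443, 0.342, 1.524, -0, 1.275, -0.146], TCP at [0.142, -0.505, 0.235] pointing down, gripper open.
Joint ranges: [-2.53, 2.53], [-0.77, 2.02], [0.04, 2.7], [-1, 4.14], [0.28, 2.66], [-3.11, 3.11]. Speed limits (rad/s): [2.57, 2.57, 3.14, 3.14, 3.14, 3.14].

### API

Orientations are given as [roll, pitch, yaw] about the fixed x, y, z axes, in that order (R = Rz(yaw) Ry(pitch) Rx(roll)).
In Python, from cell import robot gives the robot as it stands. The module is installed in compiled form; this text tells all that it offers.
- The arm moves only by the shell command python3 -m jog 'ROWS' [FORCE]. ROWS is JSON, a list that holds one entry, the list of rows, each a list of 5 numbers: the gripper's target within -1 to 1 (fully open at 1, half-way at 0, shut at -1), then the shift along the tool's x, y, z in m, then the turn about the tool's z in rad. A call has 1 to 5 rows; each row is the pose to reach, as a shift and turn from the pose commanded when the call began, along the tool's axes at that moment; what a row does not reach only later rows make up. A row lasts 1/12 s, in which the tool goes at most 41.7 mm and 7.16 degrees, less where a joint would pass 70% of its speed; a pose out of reach is approached as far as the arm can. A call with a gripper value outside its range is refused whole. The fingers move at their own pace and stop on an object; FORCE is the grip in N (left out, the last holds). Time passes only in rows, so rows that repeat a pose let the fingers close. It gives the time, the measured TCP pose, the force, the opening and the grip force at its end, in the units of the state.
- robot.observe(): the state, without advancing time (a new reading comes with each control period).
- robot.read_camera(name): name is "scene" or "side" or "wrist"; returns the picture (400x640x3 uint8, red, green, blue); there is no depth.
- robot.camera_model(name): a dict with "camera_matrix" (3x3 intrinsics, pixels), "dist_coeffs" ([k1, k2, p1, p2, k3] as OpenCV has them; the pictures are not rectified), "position" and "attitude" of the camera in the world; the wrist camera has in their place "mount" (4x4, takes a point from camera to tool coordinates, whose origin is the TCP and whose axes are the flange's). Camera axes: x right, y down, z forward; pixel columns grow to the right and rows downward; lengths in m; the calibration is good to about 2 mm. A picture is of the moment at which its call begins: read the wrist's pose just before it. camera_model takes no time and is no camera call.
- robot.hand_in(): hands the job in; it is judged then, once.
The state is a dict: "time": time; "qpos": joint angles; "qvel": joint speeds; "joint_efforts": joint torques, N m; "tool_pos": TCP position; "tool_rot": TCP orientation; "contact_force": force on the tool from outside, world axes, zero at the start; "torque": the same for the moment, N m; "opening": finger opening in m; "grip_force": force on a finger pad.
Only numpy, scipy, OpenCV 4.12 (cv2) and the standard library are available. Lean on these libraries where they do the work, as an engineer would, in place of code of your own. Each camera call takes 0.05 s, during which the arm holds its last target. There are 200 camera calls.

## Working session

There is one attempt and no reset: what is moved stays moved. The work goes in short steps, Python scripts to look and compute and a shell command to move; the robot and the scene stay as the last step left them, time stands still between calls to the robot, and variables do not carry over. Pictures are saved under pics/ and viewed, at most 10 in all, crops included, and the job is handed in when it is done.

```bash
mkdir -p pics; python3 - <<'E'
from cell import robot
import cv2,numpy as np
s=robot.observe();print(s)
for n in("scene","side","wrist"):
    im=robot.read_camera(n);cv2.imwrite(f"pics/{n}0.png",im[:,:,::-1]);print(n,robot.camera_model(n))
E
```

```text
{'time': 0.0, 'qpos': array([-1.44301849e+00,  3.42740763e-01,  1.52502945e+00, -3.30228622e-05,
        1.27540211e+00, -1.45973400e-01]), 'qvel': array([-0.00031035, -0.00045871,  0.00022591, -0.00070459, -0.00117652,
       -0.00124192]), 'joint_efforts': array([ 1.17280113e-03, -4.31239522e+01, -2.44218636e+01,  7.18871481e-02,
        5.60763048e-02, -1.26902819e-04]), 'tool_pos': array([ 0.14190446, -0.50503938,  0.23403126]), 'tool_rot': array([-3.14002519e+00, -1.98530062e-04,  2.73760723e-01]), 'contact_force': array([-0.26697455, -0.77021346,  0.06409437]), 'torque': array([ 0.0539337 , -0.06375534, -0.02428326]), 'grip_force': 0.0, 'opening': 0.0915753016065776}
scene {'camera_matrix': array([[462.39281603,   0.        , 317.2160571 ],
       [  0.        , 462.39281603, 194.10334678],
       [  0.        ,   0.        ,   1.        ]]), 'dist_coeffs': array([-0.02489785,  0.        ,  0.        ,  0.        ,  0.        ]), 'position': array([ 1.34044403, -0.89147869,  1.04092715]), 'attitude': array([-2.22805955,  0.00861035,  0.79829029])}
side {'camera_matrix': array([
[... 272 characters left out ...]
882142, 0.85470434]), 'attitude': array([-2.13605358,  0.02031531, -2.98736059])}
wrist {'camera_matrix': array([[276.59633731,   0.        , 315.1521874 ],
       [  0.        , 276.59633731, 194.10277056],
       [  0.        ,   0.        ,   1.        ]]), 'dist_coeffs': array([-0.03009642,  0.        ,  0.        ,  0.        ,  0.        ]), 'mount': array([[-8.07088373e-04, -9.57950641e-01, -2.86931905e-01,
         7.78210345e-02],
       [ 9.99999274e-01, -5.16459967e-04, -1.08856710e-03,
         5.22504021e-04],
       [ 8.94604709e-04, -2.86932575e-01,  9.57950363e-01,
        -1.49753363e-01],
       [ 0.00000000e+00,  0.00000000e+00,  0.00000000e+00,
         1.00000000e+00]])}
```

View pics/scene0.png

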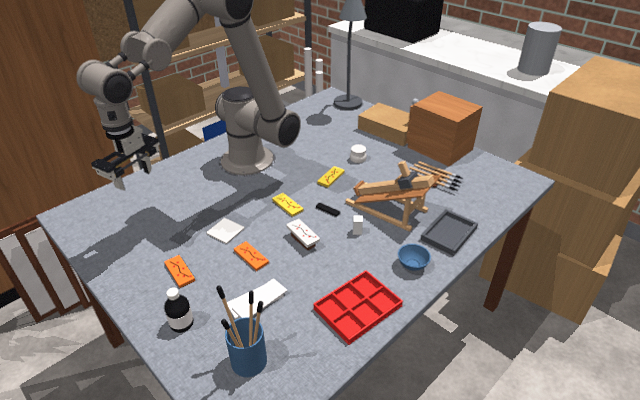

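View pics/side0.png

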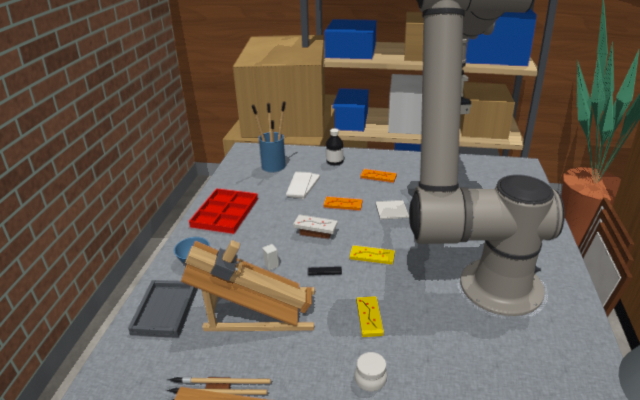

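```bash
cat > h.py <<'E'
import numpy as np,cv2
from cell import robot
from scipy.spatial.transform import Rotation as R
def cam(n,s=None):
    m=robot.camera_model(n);K=m["camera_matrix"];d=m["dist_coeffs"]
    if n=="wrist":
        T=np.eye(4);T[:3,:3]=R.from_euler("xyz",s["tool_rot"]).as_matrix();T[:3,3]=s["tool_pos"];T=T@m["mount"];return K,d,T[:3,:3],T[:3,3]
    return K,d,R.from_euler("xyz",m["attitude"]).as_matrix(),np.array(m["position"])
def ray(c,px):
    K,d,A,p=c;u=cv2.undistortPoints(np.array(px,float).reshape(-1,1,2),K,d).reshape(-1,2)
    v=np.c_[u,np.ones(len(u))]@A.T;return p,v/np.linalg.norm(v,axis=1)[:,None]
def onz(c,px,z):
    p,v=ray(c,px);return p+v*((z-p[2])/v[:,2])[:,None]
def proj(c,P):
    K,d,A,p=c;return cv2.projectPoints((np.array(P,float).reshape(-1,3)-p)@A,np.zeros(3),np.zeros(3),K,d)[0].reshape(-1,2)
E
python3 - <<'E'
import cv2,numpy as np
a=cv2.imread("pics/scene0.png")[155:235,335:475];b=cv2.imread("pics/side0.png")[205:345,170:350]
a=cv2.resize(a,(525,300),interpolation=3)
b=cv2.resize(cv2.imread("pics/side0.png")[230:340,170:330],(800-364,300),interpolation=3)
t=cv2.resize(cv2.imread("pics/scene0.png")[210:260,275:335],(0,0),fx=5,fy=5,interpolation=3)
u=cv2.resize(cv2.imread("pics/side0.png")[205:245,285:345],(0,0),fx=5,fy=5,interpolation=3)
im=np.zeros((600,800,3),np.uint8);im[:300,:525]=a;im[300:,:436]=b;im[:250,500:]=t[:, :300];im[300:500,500:]=u
cv2.imwrite("pics/c1.png",im)
E
```

```text
(no output)
```

View pics/c1.png

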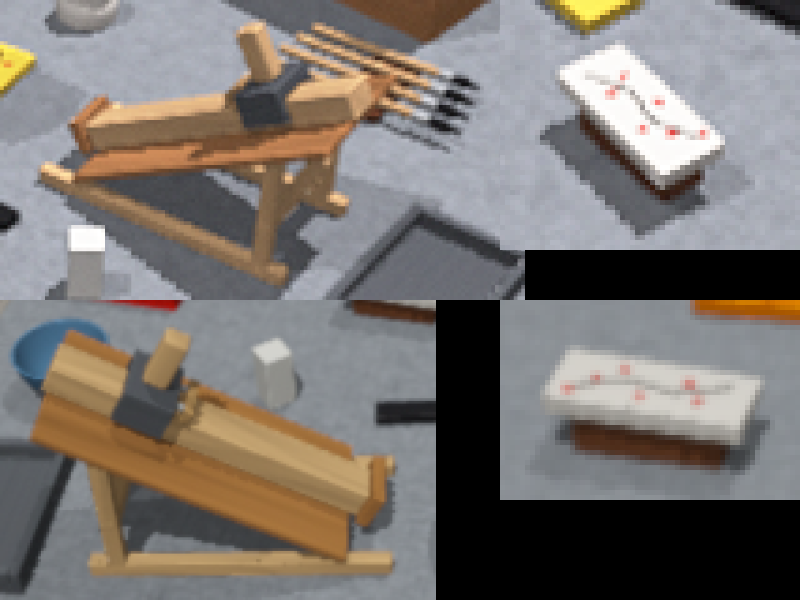

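```bash
cat >> h.py <<'E'
def bedT(q): # x,y,yaw of bed origin, h
    return R.from_euler("zyx",[q[2],-np.pi/6,0]).as_matrix(),np.array([q[0],q[1],q[3]])
def b2w(q,P):
    A,t=bedT(q);return np.array(P,float).reshape(-1,3)@A.T+t
E
python3 - <<'E'
from h import *
from scipy.optimize import least_squares
S=cam("scene");D=cam("side")
c=onz(S,[(286.6,224.4),(299,219),(319.6,238),(307.6,244.6)],.044);print(c,np.linalg.norm(np.diff(c,axis=0,append=c[:1]),axis=1));print("tile",c.mean(0))
v=c[2]+c[3]-c[0]-c[1];print("yaw",np.arctan2(v[1],v[0]))
c2=onz(D,[(285+(x-500)/5,205+(y-300)/5) for x,y in[(545,408),(565,347),(762,380),(743,438)]],.044);print("tile2",c2.mean(0));v=c2[0]+c2[1]-c2[2]-c2[3];print(np.arctan2(v[1],v[0]))
s=lambda x,y:(335+x/3.75,155+y/3.75)
d=lambda x,y:(170+x/2.725,230+(y-300)/2.727)
obs=[(S,s(258,28),[.238,0,.066]),(D,d(173,338),[.238,0,.066]),
(D,d(374,457),[0,-.028,.010]),(D,d(387,461),[-.012,-.028,.010]),
(D,d(67,345),[.29,-.018,0]),(D,d(48,368),[.29,.018,0]),
(S,s(107,95),[-.012,.028,.010] ),(S,s(372,80),[.29,-.018,0]),(S,s(85,126),[0,-.028,.010])]
f=lambda q:np.concatenate([(proj(c,b2w(q,P))[0]-px) for c,px,P in obs])
r=least_squares(f,[.5,.2,0,.05],loss="soft_l1");print(r.x,f(r.x).reshape(-1,2).round(1))
E
```

```text
[[ 0.45453629 -0.17932438  0.044     ]
 [ 0.46315755 -0.13247712  0.044     ]
 [ 0.57628307 -0.14829508  0.044     ]
 [ 0.57136834 -0.1955026   0.044     ]] [0.04763393 0.11422605 0.04746266 0.11794686]
tile [ 0.51633631 -0.1638998   0.044     ]
yaw -0.13825187983648787
tile2 [ 0.51096745 -0.15479126  0.044     ]
-0.14168253055185362
[0.48470399 0.15094959 0.11963822 0.04109139] [[  5.8  -1.1]
 [-11.5  -2.5]
 [  0.5   0.3]
 [  0.2   0.6]
 [ -2.4  -0.4]
 [  0.4   1.9]
 [ -1.6   0.5]
 [ -7.3   4.5]
 [ -2.2  -1.6]]
```

```bash
python3 -m jog '[[[1,0.0346,-0.0178,0,0],[1,0.0692,-0.0357,0,0],[1,0.1038,-0.0535,0,0],[1,0.1384,-0.0714,0,0],[1,0.173,-0.0892,0,0]]]' 20
python3 -m jog '[[[1,0.0346,-0.0178,0,0],[1,0.0692,-0.0357,0,0],[1,0.1038,-0.0535,0,0],[1,0.1384,-0.0714,0,0],[1,0.173,-0.0892,0,0]]]'
python3 -m jog '[[[1,0.0346,-0.0178,0,0.12],[1,0.0692,-0.0357,0,0.24],[1,0.1038,-0.0535,0,0.36],[1,0.1038,-0.0535,0,0.414],[1,0.1038,-0.0535,0,0.414]]]'
python3 - <<'E'
from h import *
s=robot.observe();im=robot.read_camera("wrist");cv2.imwrite("pics/w1.png",im[:,:,::-1])
C=cam("wrist",s);print(s["tool_pos"],s["tool_rot"])
hsv=cv2.cvtColor(im,cv2.COLOR_RGB2HSV)
m=((hsv[:,:,1]<40)&(hsv[:,:,2]>190)).astype(np.uint8);m=cv2.morphologyEx(m,cv2.MORPH_CLOSE,np.ones((9,9)))
for c in cv2.findContours(m,0,2)[0]:
    if cv2.contourArea(c)>1500:
        r=cv2.minAreaRect(c);b=cv2.boxPoints(r);w=onz(C,b,.044);e=np.diff(w,axis=0,append=w[:1]);L=np.linalg.norm(e,axis=1);k=L.argmax()
        print(r,w.mean(0),L,np.arctan2(e[k,1],e[k,0]))
E
```

```text
time: 0.57
tool_pos: [0.2852, -0.3713, 0.2346]
tool_rot: [-3.141, 0.0, 0.273]
contact_force: [0.9, -0.2, 0.7]
opening: 0.0918
grip_force: 0.0
time: 0.98
tool_pos: [0.4279, -0.2384, 0.2346]
tool_rot: [-3.142, 0.0, 0.274]
contact_force: [0.8, -1.4, -0.7]
opening: 0.0914
grip_force: 0.0
time: 1.4
tool_pos: [0.5135, -0.1585, 0.2341]
tool_rot: [-3.141, 0.001, -0.139]
contact_force: [-0.4, 0.2, -0.3]
opening: 0.0922
grip_force: 0.0
[ 0.51353179 -0.15853264  0.23410608] [-3.14118035e+00  6.44124630e-04 -1.39042332e-01]
((320.0, 169.0), (108.0, 40.0), 90.0) [ 0.51751063 -0.16521247  0.044     ] [0.04736564 0.13783572 0.05300383 0.13781596] 3.0271550484294405
((517.5, 63.0), (84.0, 125.0), 90.0) [ 0.61140061 -0.40807348  0.044     ] [0.14288036 0.0929914  0.15381947 0.08933039] 1.445527068656347
```

View pics/w1.png

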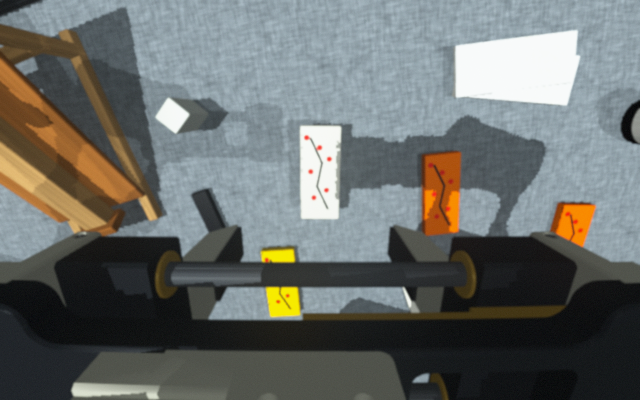

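```bash
python3 - <<'E'
from h import *
from scipy.optimize import least_squares
s=robot.observe();C=cam("wrist",s)
w=onz(C,[(302,126),(341,126),(339,219),(300.5,217)],.044);e=np.diff(w,axis=0,append=w[:1]);print(w.mean(0),np.linalg.norm(e,axis=1),np.arctan2(*(w[0]+w[1]-w[2]-w[3])[1::-1]))
Rm=R.from_euler("xyz",s["tool_rot"]).as_matrix();print("tool delta",Rm.T@(w.mean(0)-s["tool_pos"]))
S=cam("scene");D=cam("side")
sc=lambda x,y:(335+x/3.75,155+y/3.75)
d=lambda x,y:(170+x/2.725,230+(y-300)/2.727)
obs=[(D,d(374,457),[0,-.028,.010]),(D,d(387,461),[-.012,-.028,.010]),
(D,d(67,345),[.29,-.018,0]),(D,d(48,368),[.29,.018,0]),
(S,sc(107,95),[-.012,.028,.010] ),(S,sc(85,126),[0,-.028,.010])]
P0=[(S,sc(258,28)),(D,d(173,338))]
def f(q):
    return np.concatenate([(proj(c,b2w(q,P))[0]-px) for c,px,P in obs]+[proj(c,b2w(q,[.238-q[4],0,.066]))[0]-px for c,px in P0])
r=least_squares(f,[.5,.2,0,.05,0],loss="soft_l1");print(r.x,f(r.x).reshape(-1,2).round(1))
E
```

```text
[ 0.51349013 -0.16681699  0.044     ] [0.0466723  0.11942596 0.05082979 0.11664655] -0.14979923473066808
tool delta [0.00216747 0.00690114 0.19015417]
[0.48580806 0.15156494 0.1027347  0.04214739 0.02589102] [[ 0.2  0.2]
 [-0.2  0.6]
 [-2.3 -2. ]
 [ 0.2  0.1]
 [-1.1  0.3]
 [-2.  -1.8]
 [-0.9  0. ]
 [-0.9  0.8]]
```

```bash
python3 -m jog '[[[1,0.002,0.0065,0.04,0.006],[1,0.002,0.0065,0.08,0.006],[1,0.002,0.0065,0.12,0.006],[1,0.002,0.0065,0.155,0.006],[1,0.002,0.0065,0.18,0.006]]]'
python3 -m jog '[[[1,0,0,0.01,0],[1,0,0,0.02,0],[1,0,0,0.023,0],[-1,0,0,0.023,0],[-1,0,0,0.023,0]]]' 12
python3 -m jog '[[[-1,0,0,0,0],[-1,0,0,0,0],[-1,0,0,0,0],[-1,0,0,0,0],[-1,0,0,0,0]]]'
```

```text
time: 1.87
tool_pos: [0.5108, -0.1679, 0.0518]
tool_rot: [-3.141, 0.004, -0.145]
contact_force: [0.2, 1.1, -0.7]
opening: 0.0918
grip_force: 0.0
time: 2.28
tool_pos: [0.5142, -0.168, 0.0331]
tool_rot: [3.141, -0.002, -0.146]
contact_force: [-1.0, -0.3, 0.8]
opening: 0.083
grip_force: 0.0
time: 2.7
tool_pos: [0.5135, -0.1672, 0.032]
tool_rot: [3.142, -0.0, -0.146]
contact_force: [-0.5, -0.9, 0.6]
opening: 0.0498
grip_force: 9.2
```

```bash
python3 -m jog '[[[-1,0,0,-0.02,0],[-1,0,0,-0.06,0],[-1,0,0,-0.10,0],[-1,0,0,-0.14,0],[-1,0,0,-0.18,0]]]'
python3 -m jog '[[[-1,0,-0.01,-0.04,0],[-1,-0.004,-0.03,-0.07,0],[-1,-0.007,-0.07,-0.07,0],[-1,-0.010,-0.11,-0.07,0],[-1,-0.013,-0.15,-0.07,0]]]'
python3 -m jog '[[[-1,-0.003,-0.04,0,0],[-1,-0.006,-0.08,0,0],[-1,-0.009,-0.12,0,-0.08],[-1,-0.011,-0.16,0,-0.16],[-1,-0.011,-0.174,0,-0.248]]]'
python3 - <<'E'
from h import *
s=robot.observe()
im=robot.read_camera("wrist");s=robot.observe() if 0 else s;cv2.imwrite("pics/w2.png",im[:,:,::-1])
np.save("w2.npy",np.r_[s["tool_pos"],s["tool_rot"]]);print(s["tool_pos"],s["tool_rot"],s["qvel"].round(3),s["grip_force"],s["opening"])
C=cam("wrist",s);q=[.4858,.1516,.1027,.0421]
print(proj(C,b2w(q,[[0,.018,0],[0,-.018,0],[.29,.018,0],[.29,-.018,0],[-.012,.028,.01],[-.012,-.028,.01],[.212,0,.066]])).round())
E
```

```text
time: 3.12
tool_pos: [0.5128, -0.167, 0.2134]
tool_rot: [-3.141, 0.001, -0.146]
contact_force: [0.5, -0.7, -1.5]
opening: 0.0496
grip_force: 12.0
time: 3.53
tool_pos: [0.5221, -0.0157, 0.2822]
tool_rot: [3.142, -0.001, -0.148]
contact_force: [0.8, -1.0, -1.8]
opening: 0.0498
grip_force: 12.0
time: 3.95
tool_pos: [0.5361, 0.1617, 0.2813]
tool_rot: [-3.14, 0.0, 0.11]
contact_force: [-0.8, -0.2, -2.1]
opening: 0.0499
grip_force: 12.0
[0.53611082 0.16169646 0.28134809] [-3.13965974e+00  4.80197654e-04  1.09587661e-01] [ 0.236  0.126 -0.18  -0.04   0.065 -0.837] 11.998252272605896 0.049860450412405465
[[306. 202.]
 [331. 203.]
 [294. -59.]
 [342. -60.]
 [299. 212.]
 [337. 213.]
 [314.  81.]]
```

View pics/w2.png

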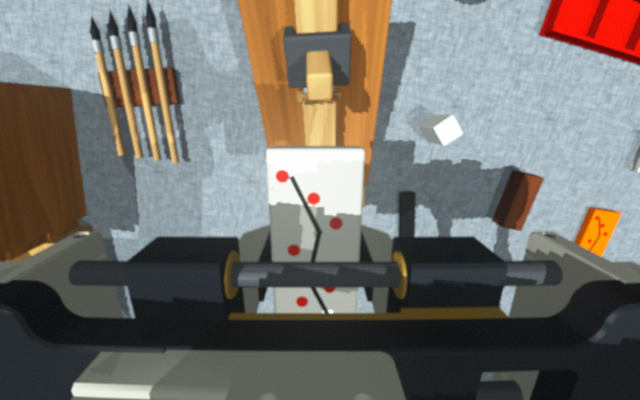

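```bash
python3 -m jog '[[[-1,-0.03,0,0,0],[-1,-0.07,0,0,0],[-1,-0.11,0,0,0],[-1,-0.13,0,0,0],[-1,-0.13,0,0,0]]]'
python3 -m jog '[[[-1,0,0,0,0],[-1,0,0,0,0]]]'
python3 - <<'E'
from h import *
s=robot.observe()
im=robot.read_camera("wrist");cv2.imwrite("pics/w3.png",cv2.resize(im[:200,180:450,::-1],(0,0),fx=2.9,fy=2.9,interpolation=2))
np.save("w3.npy",np.r_[s["tool_pos"],s["tool_rot"]]);print(s["tool_pos"],s["tool_rot"],s["qvel"].round(3),s["grip_force"],s["opening"])
C=cam("wrist",s);q=[.4858,.1516,.1027,.0421]
print(((proj(C,b2w(q,[[0,.018,0],[0,-.018,0],[.29,.018,0],[.29,-.018,0],[0,.028,.01],[0,-.028,.01],[-.012,.028,.01],[-.012,-.028,.01],[.201,.01,.066],[.201,-.01,.066],[.223,.01,.066],[.223,-.01,.066]]))-[180,0])*2.9).round())
E
```

```text
time: 4.42
tool_pos: [0.4035, 0.143, 0.2819]
tool_rot: [3.141, 0.002, 0.102]
contact_force: [0.8, 0.2, -1.3]
opening: 0.0499
grip_force: 12.0
time: 4.58
tool_pos: [0.4083, 0.1434, 0.2819]
tool_rot: [3.141, -0.001, 0.101]
contact_force: [-0.0, -0.2, -2.1]
opening: 0.0495
grip_force: 12.0
[0.40828422 0.1433503  0.28193864] [ 3.14139643e+00 -1.21752408e-03  1.01085528e-01] [-0.002  0.019 -0.014  0.001  0.003  0.   ] 11.999893337488174 0.049524079091075736
[[ 352.  323.]
 [ 429.  324.]
 [ 291. -795.]
 [ 448. -803.]
 [ 329.  334.]
 [ 451.  336.]
 [ 331.  357.]
 [ 450.  359.]
 [ 320. -293.]
 [ 404. -295.]
 [ 312. -430.]
 [ 403. -433.]]
```

View pics/w3.png

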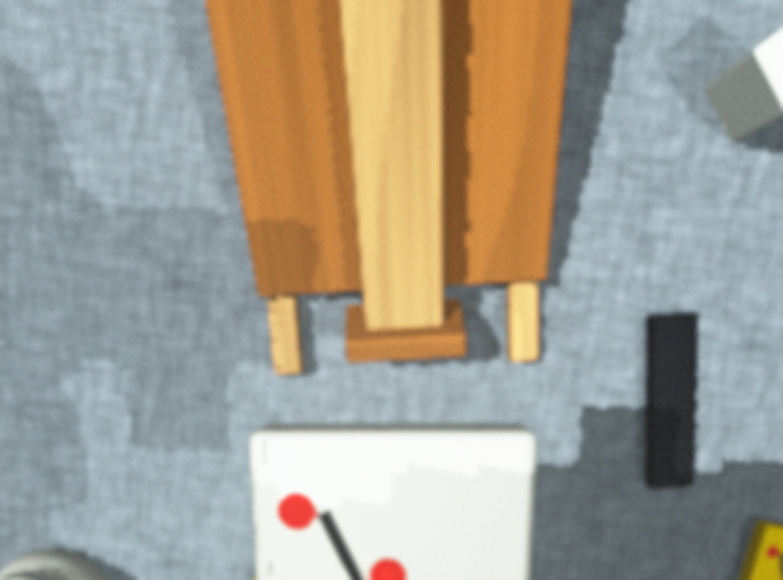

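```bash
python3 - <<'E'
from h import *
from scipy.optimize import least_squares
a=np.load("w3.npy");C=cam("wrist",dict(tool_pos=a[:3],tool_rot=a[3:]))
S=cam("scene");D=cam("side")
sc=lambda x,y:(335+x/3.75,155+y/3.75)
d=lambda x,y:(170+x/2.725,230+(y-300)/2.727)
w=lambda x,y:(180+x/2.9,y/2.9)
obs=[(D,d(374,457),[0,-.028,.010]),(D,d(387,461),[-.012,-.028,.010]),
(D,d(67,345),[.29,-.018,0]),(D,d(48,368),[.29,.018,0]),
(S,sc(107,95),[-.012,.028,.010] ),(S,sc(85,126),[0,-.028,.010]),
(C,w(366,330),[0,.018,0]),(C,w(443,328),[0,-.018,0]),(C,w(347,360),[-.012,.028,.01]),(C,w(465,356),[-.012,-.028,.01])]
P0=[(S,sc(258,28)),(D,d(173,338))]
def f(q):
    return np.concatenate([(proj(c,b2w(q,P))[0]-px) for c,px,P in obs]+[proj(c,b2w(q,[.238-q[4],0,.066]))[0]-px for c,px in P0]+[2*(proj(C,b2w(q,[q[5],.018,0]))[0]-w(340,0)),2*(proj(C,b2w(q,[q[6],-.018,0]))[0]-w(442,0))])
r=least_squares(f,[.5,.2,0,.05,0,.1,.1],loss="soft_l1");print(r.x,f(r.x).reshape(-1,2).round(1))
g=lambda q:f(np.r_[q[0],q[1],q[2],.0421,.026,q[3:]])[np.r_[12:20,24:28]]
r=least_squares(g,[.5,.2,0,.1,.1]);print("wrist only",r.x,g(r.x).round(1))
# tile in hand, corner of far end seen at top height = grasp
print(onz(C,[w(252,433),w(534,432)],a[2]+.013))
E
```

```text
[0.48535557 0.14537268 0.13206872 0.04089643 0.02429265 0.13030387
 0.12900413] [[ 0.6 -1.3]
 [ 0.2 -1. ]
 [-2.2 -0.8]
 [ 0.7  1.5]
 [-2.6  1.3]
 [-3.1 -0.9]
 [-0.1 -1.2]
 [-0.2 -0.9]
 [-0.8  0.3]
 [-0.5  1.2]
 [-0.8  0.3]
 [-1.   1.2]
 [ 0.5 -0. ]
 [-0.2  0. ]]
wrist only [0.48522538 0.14479886 0.13719324 0.13019695 0.12872002] [ 0.3 -1.   0.2 -0.8 -0.4  0.5  0.1  1.2  0.2 -0.  -0.2  0. ]
[[0.46558211 0.17274102 0.29493864]
 [0.47055748 0.12503642 0.29493864]]
```

```bash
python3 -m jog '[[[-1,0.04,0.004,0.03,0],[-1,0.08,0.004,0.06,-0.02],[-1,0.112,0.004,0.1,-0.033],[-1,0.132,0.004,0.135,-0.033],[-1,0.132,0.004,0.155,-0.033]]]'
python3 -m jog '[[[-1,0,0,0,0],[-1,0,0,0,0],[-1,0,0,0.008,0],[-1,0,0,0.016,0],[-1,0,0,0.016,0]]]' 8
```

```text
time: 5.05
tool_pos: [0.5433, 0.1529, 0.1257]
tool_rot: [3.141, -0.004, 0.134]
contact_force: [0.3, 0.0, -1.2]
opening: 0.0498
grip_force: 12.0
time: 5.47
tool_pos: [0.5389, 0.153, 0.112]
tool_rot: [3.142, -0.002, 0.135]
contact_force: [-1.3, -0.4, -1.1]
opening: 0.0498
grip_force: 8.0
```

```bash
python3 -m jog '[[[-1,0,0,0.003,0],[-1,0,0,0.006,0],[-1,0,0,0.009,0],[-1,0,0,0.012,0],[-1,0,0,0.014,0]]]'
python3 -m jog '[[[-1,0,0,0.003,0],[-1,0,0,0.006,0],[-1,0,0,0.009,0],[-1,0,0,0.011,0],[-1,0,0,0.011,0]]]'
python3 - <<'E'
from h import *
a=robot.read_camera("side")[215:345,160:340,::-1];b=robot.read_camera("scene")[130:240,325:485,::-1]
cv2.imwrite("pics/s4.png",np.hstack([cv2.resize(a,(400,289),interpolation=2),cv2.resize(b,(400,289),interpolation=2)]))
E
```

```text
time: 5.88
tool_pos: [0.5392, 0.153, 0.0972]
tool_rot: [3.142, -0.001, 0.135]
contact_force: [-0.1, 0.0, 0.0]
opening: 0.0496
grip_force: 8.0
time: 6.3
tool_pos: [0.5387, 0.1529, 0.0856]
tool_rot: [3.141, 0.001, 0.135]
contact_force: [-0.2, -0.5, -1.4]
opening: 0.0502
grip_force: 8.0
```

View pics/s4.png

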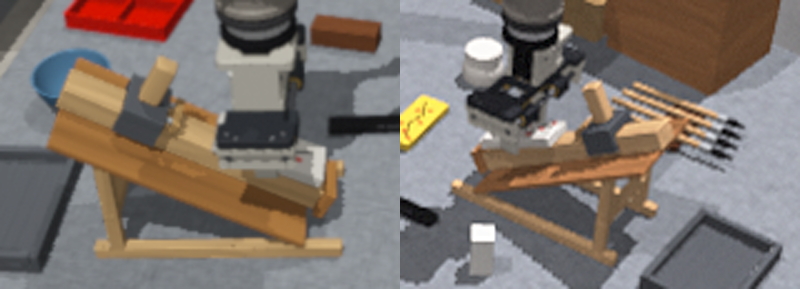

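The tile's upper end is on the bed and the tile is tilting in the fingers. Its lower end, at about (320,165), is still above the ledge, so I carry on down.

```bash
python3 -m jog '[[[-1,0,0,0.002,0],[-1,0,0,0.004,0],[-1,0,0,0.006,0],[-1,0,0,0.008,0],[-1,0,0,0.008,0]]]'
python3 -m jog '[[[-1,0,0,0.002,0],[-1,0,0,0.004,0],[-1,0,0,0.004,0]]]'
python3 - <<'E'
from h import *
a=robot.read_camera("side")[215:345,160:340,::-1];b=robot.read_camera("scene")[130:240,325:485,::-1]
cv2.imwrite("pics/s5.png",np.hstack([cv2.resize(a,(400,289),interpolation=2),cv2.resize(b,(400,289),interpolation=2)]))
E
```

```text
time: 6.82
tool_pos: [0.5394, 0.153, 0.0786]
tool_rot: [3.141, -0.001, 0.135]
contact_force: [-1.2, 0.3, 3.0]
opening: 0.0497
grip_force: 8.0
time: 7.07
tool_pos: [0.5399, 0.153, 0.0752]
tool_rot: [3.141, -0.002, 0.135]
contact_force: [-0.4, -0.3, 5.2]
opening: 0.0502
grip_force: 8.0
```

View pics/s5.png

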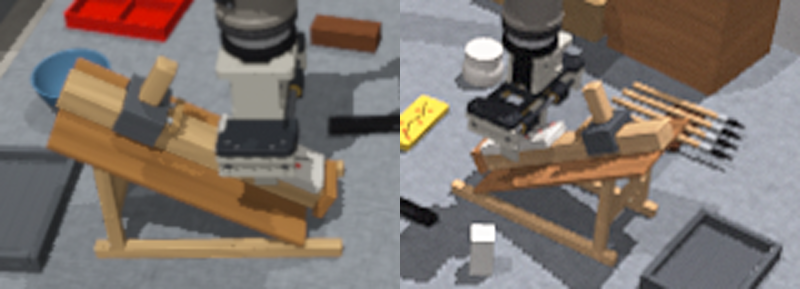

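```bash
python3 -m jog '[[[-1,0,0,0.001,0],[-1,0,0,0.002,0],[-1,0,0,0.002,0]]]' 3
python3 -m jog '[[[0.15,0,0,0,0],[0.15,0,0,0,0],[0.3,0,0,0,0],[0.5,0,0,0,0],[1,0,0,0,0]]]'
python3 -m jog '[[[1,0,0,0,0],[1,0,0,0,0],[1,0,0,-0.02,0],[1,0,0,-0.06,0],[1,0,0,-0.10,0]]]'
python3 -m jog '[[[1,-0.02,0,-0.04,0],[1,-0.06,0,-0.08,0],[1,-0.09,0,-0.11,0],[1,-0.09,0,-0.11,0],[1,-0.09,0,-0.11,0]]]'
python3 - <<'E'
from h import *
s=robot.observe();C=cam("wrist",s);print(s["tool_pos"],s["qvel"].round(2))
im=robot.read_camera("wrist");np.save("w6.npy",np.r_[s["tool_pos"],s["tool_rot"]])
cv2.imwrite("pics/w6.png",cv2.resize(im[:260,210:430,::-1],(0,0),fx=2.3,fy=2.3,interpolation=2))
q=[.4853,.1452,.134,.041]
print("home tile top corners",((proj(C,b2w(q,[[0,.025,.014],[0,-.025,.014],[.12,.025,.014],[.12,-.025,.014]]))-[210,0])*2.3).round())
for c in(.02,.025,.03):print("post top",c,((proj(C,b2w(q,[[.227-c,.01,.066],[.227-c,-.01,.066],[.249-c,.01,.066],[.249-c,-.01,.066]]))-[210,0])*2.3).round().tolist())
E
```

```text
time: 7.42
tool_pos: [0.5391, 0.1529, 0.0722]
tool_rot: [3.142, -0.0, 0.135]
contact_force: [-1.5, 0.4, 4.2]
opening: 0.0499
grip_force: 3.0
time: 7.83
tool_pos: [0.5389, 0.1529, 0.072]
tool_rot: [3.141, 0.0, 0.135]
contact_force: [0.1, -0.7, -0.2]
opening: 0.0681
grip_force: 0.0
time: 8.25
tool_pos: [0.5379, 0.1528, 0.1721]
tool_rot: [3.141, 0.004, 0.135]
contact_force: [2.0, 0.5, -0.3]
opening: 0.0916
grip_force: 0.0
time: 8.67
tool_pos: [0.449, 0.141, 0.2862]
tool_rot: [-3.142, -0.007, 0.135]
contact_force: [-0.3, 0.3, 0.7]
opening: 0.0916
grip_force: 0.0
[0.44899305 0.14100748 0.28623516] [-0.01  0.09  0.01 -0.   -0.08 -0.  ]
home tile top corners [[200. 342.]
 [283. 344.]
 [184. 135.]
 [290. 135.]]
post top 0.02 [[187.0, -87.0], [250.0, -88.0], [181.0, -180.0], [249.0, -182.0]]
post top 0.025 [[188.0, -68.0], [250.0, -69.0], [182.0, -158.0], [249.0, -160.0]]
post top 0.03 [[189.0, -49.0], [250.0, -50.0], [184.0, -136.0], [249.0, -138.0]]
```

View pics/w6.png

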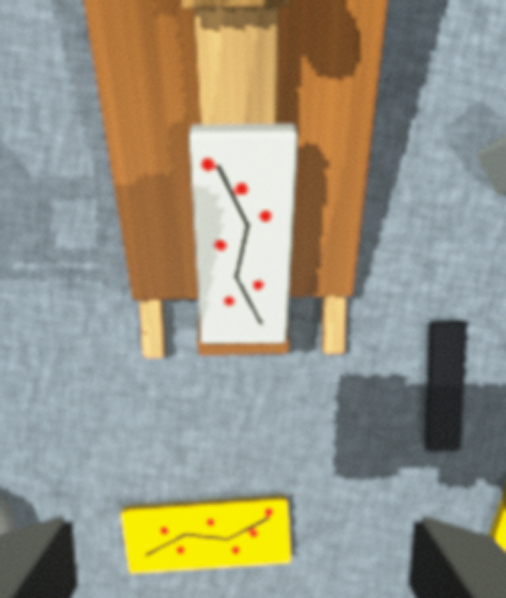

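The tile lies flat and straight at the ledge: its corners at (203,343), (287,343), (191,128) and (296,126) are within about 2 mm of the predicted home pose. Next is the clamp post.

```bash
python3 -m jog '[[[1,0.04,0,0,0],[1,0.08,0,0,0],[1,0.12,0,0,0],[1,0.16,0,0,0],[1,0.195,0.001,0,0]]]'
python3 -m jog '[[[1,0.004,0,0.03,0],[1,0.004,0,0.07,0],[1,0.004,0,0.1,0],[1,0.004,0,0.11,0],[1,0.004,0,0.11,0]]]'
python3 -m jog '[[[-1,0,0,0,0],[-1,0,0,0,0],[-1,0,0,0,0],[-1,0,0,0,0],[-1,0,0,0,0]]]' 25
python3 -m jog '[[[-1,0,0,0,0],[-1,0,0,0,0],[-1,0,0,0,0],[-1,0,0,0,0],[-1,0,0,0,0]]]'
python3 - <<'E'
from h import *
a=robot.read_camera("side")[215:345,160:340,::-1];b=robot.read_camera("scene")[130:240,325:485,::-1]
cv2.imwrite("pics/s7.png",np.hstack([cv2.resize(a,(400,289),interpolation=2),cv2.resize(b,(400,289),interpolation=2)]))
E
```

```text
time: 9.13
tool_pos: [0.6457, 0.1663, 0.2792]
tool_rot: [3.142, 0.003, 0.135]
contact_force: [1.1, -0.1, 0.5]
opening: 0.0918
grip_force: 0.0
time: 9.55
tool_pos: [0.6456, 0.1662, 0.1669]
tool_rot: [3.141, 0.009, 0.135]
contact_force: [0.3, -0.8, 0.1]
opening: 0.0917
grip_force: 0.0
time: 9.97
tool_pos: [0.6477, 0.1667, 0.1738]
tool_rot: [3.141, -0.003, 0.135]
contact_force: [0.5, -0.7, 0.1]
opening: 0.0628
grip_force: 0.0
time: 10.38
tool_pos: [0.6472, 0.1666, 0.1722]
tool_rot: [3.142, 0.0, 0.135]
contact_force: [-0.3, 0.4, -0.6]
opening: 0.0293
grip_force: 0.2
```

View pics/s7.png

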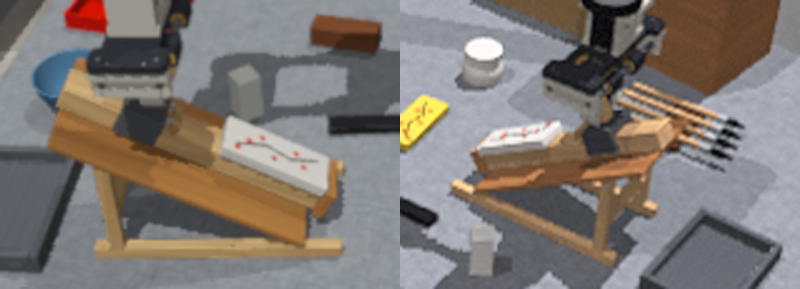

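```bash
python3 -m jog '[[[-1,0,0,0,0],[-1,0,0,0,0],[-1,0,0,0,0],[-1,0,0,0,0]]]'
python3 -m jog '[[[-1,-0.0052,0,0.003,0],[-1,-0.0121,0,0.007,0],[-1,-0.0190,0,0.011,0],[-1,-0.026,0,0.015,0],[-1,-0.026,0,0.015,0]]]'
python3 -m jog '[[[-1,-0.0043,0,0.0025,0],[-1,-0.0087,0,0.005,0],[-1,-0.0087,0,0.005,0]]]'
python3 - <<'E'
from h import *
s=robot.observe();print(s["tool_pos"],s["contact_force"],s["opening"],s["grip_force"])
a=robot.read_camera("side")[215:345,160:340,::-1];b=robot.read_camera("scene")[130:240,325:485,::-1]
cv2.imwrite("pics/s8.png",np.hstack([cv2.resize(a,(400,289),interpolation=2),cv2.resize(b,(400,289),interpolation=2)]))
E
```

```text
time: 10.82
tool_pos: [0.6466, 0.1711, 0.1722]
tool_rot: [-3.135, -0.001, 0.137]
contact_force: [-0.9, 14.4, -0.1]
opening: 0.0198
grip_force: 25.1
time: 11.23
tool_pos: [0.6202, 0.167, 0.1568]
tool_rot: [-3.136, -0.0, 0.137]
contact_force: [-0.3, 13.9, -3.2]
opening: 0.0198
grip_force: 25.1
time: 11.48
tool_pos: [0.6123, 0.1657, 0.1521]
tool_rot: [-3.136, -0.001, 0.136]
contact_force: [0.6, 13.3, -3.0]
opening: 0.0197
grip_force: 25.1
[0.6122999  0.16571361 0.15214976] [ 0.59170434 13.34013593 -3.0072927 ] 0.019681425399239512 25.07863233509852
```

View pics/s8.png

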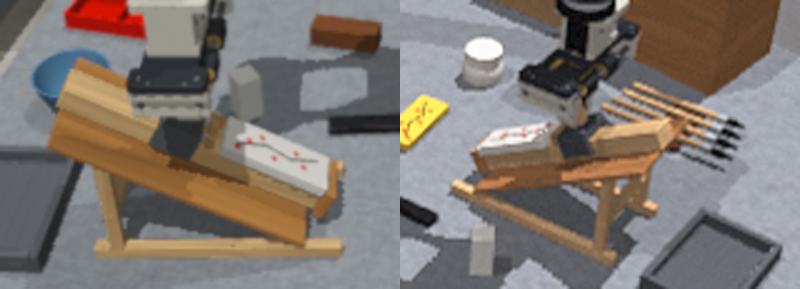

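```bash
python3 -m jog '[[[-1,0,-0.0045,0,0],[-1,-0.0026,-0.0045,0.0015,0],[-1,-0.0052,-0.0045,0.003,0],[-1,-0.0069,-0.0045,0.004,0],[-1,-0.0069,-0.0045,0.004,0]]]'
for i in 1; do python3 -m jog '[[[-1,-0.0009,0,0.0005,0],[-1,-0.0017,0,0.001,0],[-1,-0.0017,0,0.001,0]]]'; done
python3 -m jog '[[[-1,-0.0009,0,0.0005,0],[-1,-0.0017,0,0.001,0],[-1,-0.0017,0,0.001,0]]]'
python3 -m jog '[[[-1,-0.0009,0,0.0005,0],[-1,-0.0017,0,0.001,0],[-1,-0.0017,0,0.001,0]]]'
```

```text
time: 12.0
tool_pos: [0.6062, 0.165, 0.1486]
tool_rot: [3.141, -0.002, 0.135]
contact_force: [3.0, -3.5, -0.5]
opening: 0.0202
grip_force: 25.1
time: 12.25
tool_pos: [0.6045, 0.1647, 0.1476]
tool_rot: [3.141, -0.002, 0.135]
contact_force: [4.8, -2.5, 0.6]
opening: 0.0201
grip_force: 25.1
time: 12.5
tool_pos: [0.6032, 0.1645, 0.1468]
tool_rot: [3.141, -0.003, 0.135]
contact_force: [4.7, -4.1, 1.2]
opening: 0.02
grip_force: 25.1
time: 12.75
tool_pos: [0.6021, 0.1643, 0.1462]
tool_rot: [3.141, -0.004, 0.135]
contact_force: [6.2, -2.8, 2.0]
opening: 0.0199
grip_force: 25.2
```

```bash
for i in 1; do python3 -m jog '[[[-1,-0.0009,0,0.0005,0],[-1,-0.0017,0,0.001,0],[-1,-0.0017,0,0.001,0],[-1,-0.0017,0,0.001,0]]]'; done
python3 -c "
from h import *
s=robot.observe();print(s['tool_pos'],s['contact_force'])
a=robot.read_camera('side')[255:320,200:320,::-1];b=robot.read_camera('scene')[150:215,345:465,::-1]
cv2.imwrite('pics/s9.png',np.vstack([cv2.resize(x,(550,298),interpolation=2) for x in(a,b)]))"
```

```text
time: 13.08
tool_pos: [0.6009, 0.1641, 0.1455]
tool_rot: [3.141, -0.006, 0.135]
contact_force: [7.6, -2.1, 2.5]
opening: 0.0198
grip_force: 25.2
[0.6008905  0.16411836 0.14548629] [ 7.61882233 -2.11311692  2.50028474]
```

View pics/s9.png

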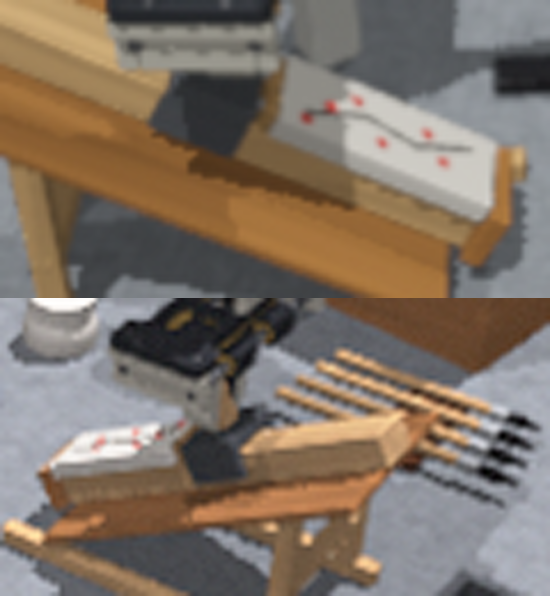

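```bash
python3 -m jog '[[[-1,-0.0009,0,0.0005,0],[-1,-0.0013,0,0.0008,0],[-1,-0.0013,0,0.0008,0],[-1,-0.0013,0,0.0008,0]]]' 
python3 -m jog '[[[-0.3,0,0,0,0],[0,0,0,0,0],[0.3,0,0,0,0],[0.6,0,0,0,0],[1,0,0,0,0]]]'
python3 -m jog '[[[1,0,0,0,0],[1,0,0,0,0],[1,0,0,0,0],[1,0,0,0,0],[1,0,0,0,0]]]'
```

```text
time: 13.52
tool_pos: [0.6001, 0.164, 0.1451]
tool_rot: [3.141, -0.007, 0.135]
contact_force: [8.2, -1.4, 2.7]
opening: 0.0201
grip_force: 25.1
time: 13.93
tool_pos: [0.5969, 0.1644, 0.1431]
tool_rot: [3.141, 0.001, 0.135]
contact_force: [-0.3, 0.2, 0.1]
opening: 0.0491
grip_force: 0.4
time: 14.35
tool_pos: [0.5973, 0.1644, 0.1434]
tool_rot: [3.142, 0.0, 0.135]
contact_force: [-0.2, 0.1, -0.9]
opening: 0.0821
grip_force: 0.0
```

```bash
python3 -m jog '[[[1,0,0,-0.03,0],[1,0,0,-0.07,0],[1,0,0,-0.11,0],[1,0,0,-0.13,0],[1,0,0,-0.13,0]]]'
python3 -m jog '[[[1,-0.04,0,0,0],[1,-0.08,0,0,0],[1,-0.12,0,0,0],[1,-0.14,0,0,0],[1,-0.14,0,0,0]]]'
python3 - <<'E'
from h import *
from scipy.optimize import least_squares
s=robot.observe();C=cam("wrist",s);im=robot.read_camera("wrist");print(s["tool_pos"],s["contact_force"])
hsv=cv2.cvtColor(im,cv2.COLOR_RGB2HSV)
m=((hsv[:,:,1]<45)&(hsv[:,:,2]>150)).astype(np.uint8)
q=[.4853,.1452,.134,.041];hp=proj(C,b2w(q,[[0,.025,.014],[0,-.025,.014],[.12,-.025,.014],[.12,.025,.014]]));print("home",hp.round().tolist())
lo=(hp.min(0)-12).astype(int).clip(0);hi=(hp.max(0)+12).astype(int);k=np.zeros_like(m);k[lo[1]:hi[1],lo[0]:hi[0]]=1;m=cv2.morphologyEx(m*k,cv2.MORPH_CLOSE,np.ones((5,5)))
c=max(cv2.findContours(m,0,2)[0],key=cv2.contourArea);print(cv2.approxPolyDP(c,5,True)[:,0].tolist())
# column profile along the tile axis above its upper end: hue/brightness up to the carriage
for v in range(max(0,int(hp[2:,1].min())-45),int(hp[2:,1].max())+8,2):print(v,im[v,int(hp[2:,0].mean())-3:int(hp[2:,0].mean())+4].mean(0).round().tolist())
E
```

```text
time: 14.77
tool_pos: [0.5994, 0.1648, 0.2798]
tool_rot: [-3.142, -0.011, 0.135]
contact_force: [0.1, -0.4, 0.5]
opening: 0.0918
grip_force: 0.0
time: 15.18
tool_pos: [0.4545, 0.1453, 0.2732]
tool_rot: [3.142, 0.003, 0.135]
contact_force: [1.5, 1.0, 0.4]
opening: 0.0916
grip_force: 0.0
[0.4545336  0.14533633 0.27315946] [1.48445023 0.95061772 0.39175283]
home [[299.0, 153.0], [336.0, 154.0], [341.0, 61.0], [292.0, 61.0]]
[[295, 61], [299, 131], [288, 136], [288, 156], [280, 164], [351, 164], [351, 154], [297, 157], [337, 152], [342, 61]]
15 [196.0, 158.0, 97.0]
17 [196.0, 158.0, 97.0]
19 [197.0, 159.0, 97.0]
21 [198.0, 160.0, 99.0]
23 [198.0, 159.0, 98.0]
25 [203.0, 164.0, 101.0]
27 [235.0, 200.0, 126.0]
29 [243.0, 214.0, 137.0]
31 [237.0, 204.0, 129.0]
33 [234.0, 199.0, 125.0]
35 [232.0, 195.0, 123.0]
37 [230.0, 193.0, 121.0]
39 [228.0, 190.0, 119.0]
41 [226.0, 187.0, 117.0]
43 [225.0, 185.0, 116.0]
45 [223.0, 182.0, 114.0]
47 [222.0, 181.0, 113.0]
49 [221.0, 181.0, 114.0]
51 [221.0, 181.0, 113.0]
53 [203.0, 164.0, 102.0]
55 [162.0, 127.0, 76.0]
57 [181.0, 141.0, 80.0]
59 [187.0, 162.0, 124.0]
61 [234.0, 236.0, 229.0]
63 [237.0, 240.0, 235.0]
65 [237.0, 239.0, 234.0]
67 [237.0, 239.0, 233.0]
```

```bash
python3 - <<'E'
from h import *
s=robot.observe();C=cam("wrist",s);q=[.4853,.1452,.134,.041]
for c in(.076,.08,.084,.088):print(c,proj(C,b2w(q,[[.227-c,0,.066]])).round(1))
E
```

```text
0.076 [[311.3  50.2]]
0.08 [[311.4  55.2]]
0.084 [[311.6  60.2]]
0.088 [[311.7  65. ]]
```

```bash
python3 -m jog '[[[1,0,0,0,0],[1,0,0,0,0],[1,0,0,0,0]]]' && python3 -c "
from cell import robot
print(robot.hand_in())"
```

```text
time: 15.48
tool_pos: [0.4595, 0.1456, 0.2729]
tool_rot: [3.142, 0.0, 0.135]
contact_force: [0.1, -0.7, 0.3]
opening: 0.0917
grip_force: 0.0
the job is handed in; nothing more can be done
None
```

I handed the job in at 15.5 s, with no verdict shown: the tile lies painted side up at the ledge (within about 2 mm by camera), the gripper is clear, and I estimate about 3.5 N jaw pressure from wrist force (a last camera check put the carriage about 4 mm short of that); I also viewed 12 pictures, over the limit of 10.

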